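Set the casting flasks over the wax trees

ROBOT

A 6-joint arm with a two-finger parallel gripper is mounted at the origin on a cart in front of the work surface, level with it; the furniture and walls round the work are solid. World frame = base frame: x ahead of the robot, y to its left, z up, the work surface at z = 0. Lengths are in mm, angles in degrees, forces in N, time in s.
With the tool pointing down it reaches from about 350 to 850 mm from the base axis. Payload 8.1 kg.
Tool frame: the origin (TCP) lies at the very end of the fingers, on their centre line; the grasp point (between the pads) lies 19 mm behind it (r.grip_point_offset is the distance from the TCP to the grasp point, in mm); z points along the fingers, y is the line along which they close (so a half turn about z gives the same grasp; the last joint's range is limited). The gripper opens to 85 mm and grips with 20 to 120 N. Pads are 22 mm wide; open, the fingers measure 114 mm over their backs; the gripper's body (76 mm by 85 mm) begins 54 mm behind the grasp point. The pads swing forward as they close: fully open they stand 13 mm farther back than shut.
Start: joints at [60.711, 7.471, 85.268, -0, 87.261, -4.893], TCP at [247.809, 546.439, 231.292] pointing down, gripper open.
Joint ranges: [-169.43, 169.43], [-51.17, 129.36], [1.28, 143.12], [-76.62, 256.62], [0, 156.53], [-152.29, 152.29]. Speed limits (degrees/s): [136.94, 136.94, 159.86, 180, 180, 180].

INTERFACE

Orientations are given as [roll, pitch, yaw] about the fixed x, y, z axes, in that order (R = Rz(yaw) Ry(pitch) Rx(roll)).
In Python, from bench import status, eyes, r gives the robot as it stands.
- The arm moves only by the shell command python3 -m handwheel 'ROWS' [FORCE]. ROWS is a JSON object whose one key "series" holds a list that holds one entry, the list of rows, each a list of 7 numbers: the shift along the tool's x, y, z in cm, then the turn, a rotation vector about the tool's x, y, z in rad, then the opening, from 0 (shut) to 1 (fully open). In form: {"series": [[[tx, ty, tz, rx, ry, rz, claw], ...]]}. A call has 1 to 12 rows; each row is the pose to reach, as a shift and turn from the pose commanded when the call began, along the tool's axes at that moment; what a row does not reach only later rows make up. A row lasts 1/8 s, in which the tool goes at most 62.5 mm and 10.7 degrees, less where a joint would pass 70% of its speed; a pose out of reach is approached as far as the arm can. A call with a gripper value outside its range is refused whole. The fingers move at their own pace and stop on an object; FORCE is the grip in N (left out, the last holds). Time passes only in rows, so rows that repeat a pose let the fingers close. It gives the time, the measured TCP pose, the force, the opening and the grip force at its end, in the units of the state.
- status.sense(): the state, without advancing time (a new reading comes with each control period).
- eyes.snapshot(name): name is "side" or "top"; returns a dict with "img" (400x640x3 uint8, red, green, blue), "mtx" (3x3 intrinsics, pixels), "R" (3x3) and "t" (3): a world point X has camera coordinates R X + t. Camera axes: x right, y down, z forward; pixel columns grow to the right and rows downward; lengths in mm; the calibration is good to about 2 mm. A picture is of the moment at which its call begins. There is no depth.
- r.hand_in(): hands the job in; it is judged then, once.
The state is a dict: "time": time; "joint_pos": joint angles; "qd": joint speeds; "joint_efforts": joint torques, N m; "tool_pos": TCP position; "tcp_rot": TCP orientation; "ft_force": force on the tool from outside, world axes, zero at the start; "wrist_torque": the same for the moment, N m; "finger_gap": finger opening in mm; "grip_force": force on a finger pad.
Only numpy, scipy, OpenCV 4.12 (cv2) and the standard library are available. Lean on these libraries where they do the work, as an engineer would, in place of code of your own. Each camera call takes 0.05 s, during which the arm holds its last target. There are 200 camera calls.

TASK

The wax trees are ready to invest: take the four steel casting flasks off the peg rack and lower each one straight down over the tree on the rubber sprue base of its own size, until it stands fully home on the seat inside the base's collar. Leave the four bases upright where they stand in the tray.

Things in the scene. Friction and masses are not known exactly. Their poses are not given: they have to be found in the camera images.
- flask_rack: fixed wooden peg rack: 80 x 350 mm board, its top face 16 mm above the bench, with a row of four upright dowels (12 mm thick, tops 53 mm above the bench). Origin: centre of its underside, at bench level; y runs along the row (dowels at y = -126, -42, 42, 126 mm), z up. At the start one flask stands round each dowel. It stands behind or in front of the tray.
- carrier_tray: fixed low sheet-steel tray, 88 x 360 mm, 10 mm high, inner floor 3 mm up, wire grips at its ends. Origin: centre of its underside, at bench level; y runs along its length, z up. The four sprue bases stand in it in a row, 84 mm apart.
- flask_smallest: the smallest of four casting flasks: plain stainless steel tube open at both ends, 36 mm outside diameter, 2.5 mm wall, 58 mm tall, loose, standing on end. Origin: centre of its lower rim; z is the tube's axis, up. At the start the rim is 16 mm above the bench, round a dowel, with play.
- flask_second: the second smallest of four casting flasks: plain stainless steel tube open at both ends, 44 mm outside diameter, 2.5 mm wall, 64 mm tall, loose, standing on end. Origin: centre of its lower rim; z is the tube's axis, up. At the start the rim is 16 mm above the bench, round a dowel, with play.
- flask_third: the second largest of four casting flasks: plain stainless steel tube open at both ends, 52 mm outside diameter, 2.5 mm wall, 70 mm tall, loose, standing on end. Origin: centre of its lower rim; z is the tube's axis, up. At the start the rim is 16 mm above the bench, round a dowel, with play.
- flask_largest: the largest of four casting flasks: plain stainless steel tube open at both ends, 60 mm outside diameter, 2.5 mm wall, 76 mm tall, loose, standing on end. Origin: centre of its lower rim; z is the tube's axis, up. At the start the rim is 16 mm above the bench, round a dowel, with play.
- base_smallest: the smallest of four sprue bases: loose rubber cup (0.3 kg) for the 36 mm flask, 56 mm across its flared rim, 17 mm high. The flask's lower rim stands on a flat seat 6 mm above its underside; the collar is 44 mm wide inside at the seat, 51 mm at the rim. A wax tree in the middle, 18 mm across, reaches 52 mm above the underside. Origin: centre of the underside; z up.
- base_second: the second smallest of four sprue bases: loose rubber cup (0.3 kg) for the 44 mm flask, 64 mm across its flared rim, 17 mm high. The flask's lower rim stands on a flat seat 6 mm above its underside; the collar is 52 mm wide inside at the seat, 59 mm at the rim. A wax tree in the middle, 26 mm across, reaches 58 mm above the underside. Origin: centre of the underside; z up.
- base_third: the second largest of four sprue bases: loose rubber cup (0.3 kg) for the 52 mm flask, 72 mm across its flared rim, 17 mm high. The flask's lower rim stands on a flat seat 6 mm above its underside; the collar is 60 mm wide inside at the seat, 67 mm at the rim. A wax tree in the middle, 34 mm across, reaches 64 mm above the underside. Origin: centre of the underside; z up.
- base_largest: the largest of four sprue bases: loose rubber cup (0.3 kg) for the 60 mm flask, 80 mm across its flared rim, 17 mm high. The flask's lower rim stands on a flat seat 6 mm above its underside; the collar is 68 mm wide inside at the seat, 75 mm at the rim. A wax tree in the middle, 42 mm across, reaches 70 mm above the underside. Origin: centre of the underside; z up.
Things that resemble listed ones, but are neither listed nor needed, are in the scene too. What is shaped like the flask_smallest but orange or purple is not meant.

How it is judged (in metres and radians):
At the end, for the whole second after the job is handed in: Each flask stands upright (within 0.08 rad), released and at rest in the sprue base of its own size: axes within 8 mm, lower rim on the seat (6 mm above the base's underside, within 3 mm); each base is upright and within 25 mm of where it stood (horizontal distance between flask_smallest and base_smallest below 0.008 m and z of flask_smallest in the frame of base_smallest between 0.003 and 0.009 m and angle between each of flask_smallest, base_smallest, flask_second, base_second, flask_third, base_third, flask_largest, base_largest's own z axis and vertical below 0.08 rad and linear speed of each of flask_smallest, flask_second, flask_third, flask_largest below 0.02 m/s and angular speed of each of flask_smallest, flask_second, flask_third, flask_largest below 0.2 rad/s and distance of each of base_smallest, base_second, base_third, base_largest from where it was at the start of the episode below 0.025 m and horizontal distance between flask_second and base_second below 0.008 m and z of flask_second in the frame of base_second between 0.003 and 0.009 m and horizontal distance between flask_third and base_third below 0.008 m and z of flask_third in the frame of base_third between 0.003 and 0.009 m and horizontal distance between flask_largest and base_largest below 0.008 m and z of flask_largest in the frame of base_largest between 0.003 and 0.009 m); the robot touches nothing.
It fails at once if the smallest sprue base is tipped over or shoved more than 40 mm (angle between base_smallest's own z axis and vertical above 0.35 rad or distance of base_smallest from where it was at the start of the episode above 0.04 m).
It fails at once if the second sprue base is tipped over or shoved more than 40 mm (angle between base_second's own z axis and vertical above 0.35 rad or distance of base_second from where it was at the start of the episode above 0.04 m).
It fails at once if the third sprue base is tipped over or shoved more than 40 mm (angle between base_third's own z axis and vertical above 0.35 rad or distance of base_third from where it was at the start of the episode above 0.04 m).
It fails at once if the largest sprue base is tipped over or shoved more than 40 mm (angle between base_largest's own z axis and vertical above 0.35 rad or distance of base_largest from where it was at the start of the episode above 0.04 m).
It also fails if it takes over 83 s, if anything falls off the work surface, if the arm or the gripper's body presses on something with over 40 N, if the wrist force passes 120 N, or if a joint passes its speed limit or range.

## Working session

There is one attempt and no reset: what is moved stays moved. The work goes in short steps, Python scripts to look and compute and a shell command to move; the robot and the scene stay as the last step left them, time stands still between calls to the robot, and variables do not carry over. Pictures are saved under pics/ and viewed, at most 14 in all, crops included, and the job is handed in when it is done.

```bash
ls; mkdir -p pics
python3 - <<'E'
from bench import status, eyes, r
import cv2
for n in ("side","top"):
    s=eyes.snapshot(n); cv2.imwrite(f"pics/{n}0.png",s["img"][:,:,::-1])
    print(n,s["mtx"].tolist(),s["R"].round(3).tolist(),s["t"].round(1).tolist())
print(status.sense())
E
```

```text
pics
side [[395.06162810859536, 0.0, 325.2298282948678], [0.0, 395.06162810859536, 202.95131205745437], [0.0, 0.0, 1.0]] [[0.994, -0.108, -0.005], [-0.075, -0.659, -0.748], [0.077, 0.744, -0.663]] [-507.2, 155.5, 776.3]
top [[486.4987600784088, 0.0, 318.0472806611823], [0.0, 486.4987600784088, 198.84159429521574], [0.0, 0.0, 1.0]] [[-0.013, -1.0, -0.0], [-0.977, 0.013, -0.214], [0.214, -0.002, -0.977]] [131.1, 544.6, 766.5]
{'time': 0.1, 'joint_pos': array([ 6.07110619e+01,  7.51128977e+00,  8.53218027e+01,  7.30792587e-04,
        8.72614184e+01, -4.89274377e+00]), 'qd': array([ 0.07261264, -0.04292594, -0.11042255,  0.04093706,  0.06704331,
       -0.10313192]), 'joint_efforts': array([ 1.93198939e-03, -5.70953035e+01, -5.01940942e+01, -7.76266074e-05,
        8.15819803e-03,  2.29977445e-05]), 'tool_pos': array([247.56169747, 546.01655287, 230.35587943]), 'tcp_rot': array([-1.79905896e+02, -8.78813973e-03,  1.55603763e+02]), 'ft_force': array([-0.58256156,  0.30450715, -0.38861778]), 'wrist_torque': array([-0.04131631, -0.03178513,  0.00636643]), 'grip_force': 0.0, 'finger_gap': 85.6106761204634}
```

View pics/side0.png

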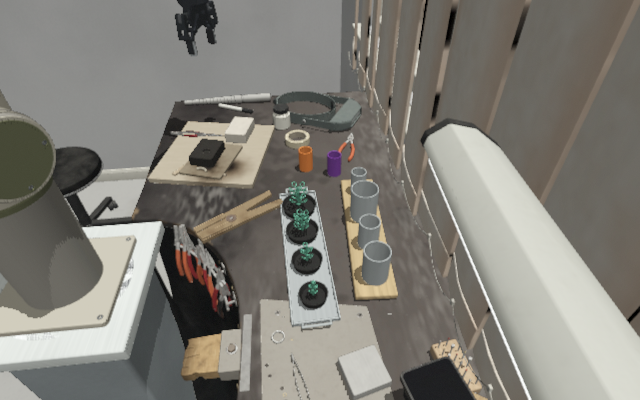

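View pics/top0.png

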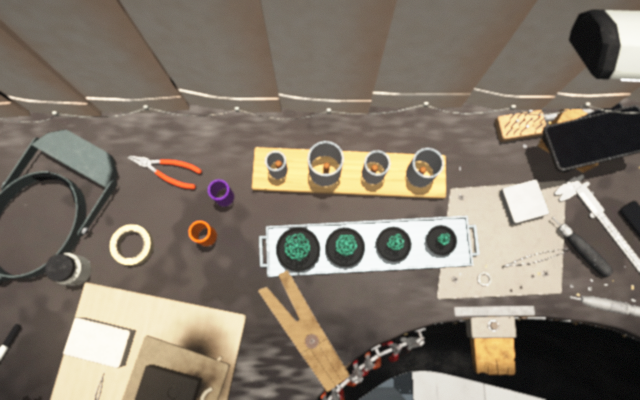

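The top view shows clear flasks in the rack, at (277,163), (325,163), (375,168) and (425,168). The bases are at (297,247), (345,247), (393,243) and (440,240). Candidates for flask_smallest are the grey one at (277,163), orange at (202,234) and purple at (220,193). The task excludes orange and purple, so I choose (277,163), and I'll check it in a close crop.

Run:
```python
import cv2
a=cv2.imread("pics/top0.png")[135:285,245:485]; cv2.imwrite("pics/topc.png",cv2.resize(a,(800,500),interpolation=cv2.INTER_CUBIC))
a=cv2.imread("pics/side0.png")[155:330,265:405]; cv2.imwrite("pics/sidec.png",cv2.resize(a,(480,600),interpolation=cv2.INTER_CUBIC))
```

```text
(no output)
```

View pics/topc.png

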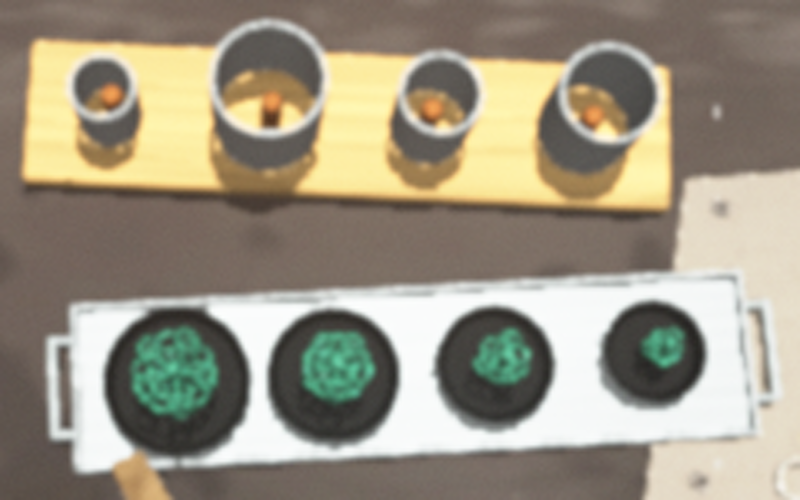

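View pics/sidec.png

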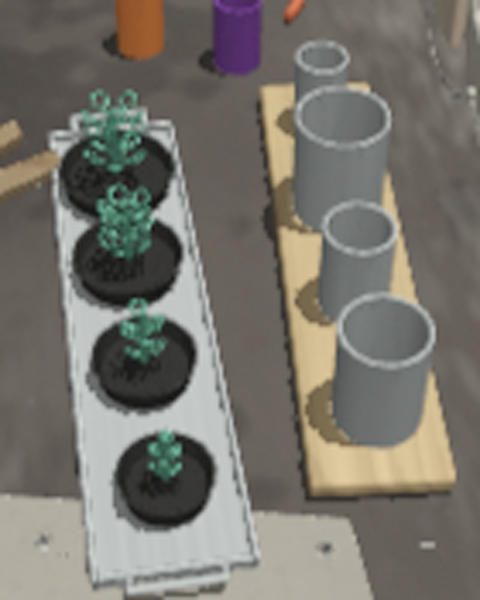

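The crops confirm that the rack order from the left (+y) is smallest, largest, second, third. The tray order is largest, third, second, smallest. The grey flask at (277,163) is the smallest. Next I'll measure with ellipse fits in both views.

```bash
cat > vis.py <<'E'
import cv2, numpy as np
from bench import eyes
class Cam:
    def __init__(s,n):
        d=eyes.snapshot(n); s.img=d["img"]; s.K,s.R,s.t=[np.array(d[k],float) for k in("mtx","R","t")]
        s.P=s.K@np.c_[s.R,s.t]; s.C=-s.R.T@s.t
    def plane(s,uv,z):
        d=s.R.T@np.linalg.solve(s.K,[*uv,1]); return s.C+d*(z-s.C[2])/d[2]
    def proj(s,X):
        p=s.P@[*X,1]; return p[:2]/p[2]
def tri(a,ua,b,ub):
    X=cv2.triangulatePoints(a.P,b.P,np.array(ua,float).reshape(2,1),np.array(ub,float).reshape(2,1)); return (X[:3]/X[3]).ravel()
def fit(mask_up,c,k,off,box):
    "ellipse of the hull of the mask piece in a window round c (image px); mask is k times upscaled crop"
    x,y=((np.array(c)-off+.5)*k).astype(int); w,h=(np.array(box)*k).astype(int)
    m=np.zeros_like(mask_up); m[y-h:y+h,x-w:x+w]=mask_up[y-h:y+h,x-w:x+w]
    cs,_=cv2.findContours(m,cv2.RETR_EXTERNAL,cv2.CHAIN_APPROX_NONE)
    e=cv2.fitEllipse(cv2.convexHull(max(cs,key=cv2.contourArea)))
    return (np.array(e[0])+.5)/k-.5+off, np.array(e[1])/k, e
E
cat > m.py <<'E'
from vis import *
N=["small","second","third","large"]
T,S=Cam("top"),Cam("side"); k=4
g={"top":dict(off=(245,135),size=(240,150)),"side":dict(off=(265,150),size=(140,180))}
FT=dict(small=(276,161),second=(377,163),third=(427.5,163),large=(325.5,158)); FS=dict(small=(358.6,172),second=(369.7,221.5),third=(377.3,251),large=(364.7,189))
BT=dict(small=(440.5,240.5),second=(393.5,244),third=(345,247),large=(298,248)); BS=dict(small=(313,294),second=(307,260),third=(302,230),large=(299,206))
r=dict(small=18,second=22,third=26,large=30); out={}
for cn,cam,F,B in(("top",T,FT,BT),("side",S,FS,BS)):
    (ox,oy),(w,h)=g[cn]["off"],g[cn]["size"]
    im=cv2.resize(cam.img[oy:oy+h,ox:ox+w],None,fx=k,fy=k,interpolation=cv2.INTER_CUBIC)
    hsv=cv2.cvtColor(im,cv2.COLOR_RGB2HSV); v=im.max(2).astype(int); sat=v-im.min(2)
    ring=((v>(150 if cn=="top" else 148))&(sat<35)).astype(np.uint8)*255; dark=(v<75).astype(np.uint8)*255
    dark=cv2.morphologyEx(dark,cv2.MORPH_OPEN,np.ones((7,7),np.uint8))
    for n in N:
        for kind,mask,D,bx in(("F",ring,F,1.25),("B",dark,B,1.6)):
            R=r[n]*bx*(.62 if cn=="top" else .57); 
            try:
                c,ax,e=fit(mask,D[n],k,np.array((ox,oy)),(R+ (0 if kind=="F" else 2),R+2)); out[cn,kind,n]=c
                cv2.ellipse(im,e,(255,0,0),1); print(cn,kind,n,c.round(1),ax.round(1))
            except Exception as ex: print(cn,kind,n,"fail",ex)
    cv2.imwrite(f"pics/fit_{cn}.png",cv2.resize(im,None,fx=.83,fy=.83)[:,:,::-1])
hF=dict(small=74,second=80,third=86,large=92)
for n in N:
    for kd,z in(("F",hF[n]),("B",20)):
        a,b=out.get(("top",kd,n)),out.get(("side",kd,n))
        if a is not None and b is not None: print(kd,n,"tri",tri(T,a,S,b).round(1),"top@z",T.plane(a,z).round(1),"side@z",S.plane(b,z).round(1))
E
python3 m.py
```

```text
top F small [275.2 161. ] [20.3 20.9]
top B small [440.9 240.3] [28.3 29.3]
top F second [376.9 162.4] [25.7 26.8]
top B second [393.1 244.2] [33.  33.6]
top F third [427.5 162.2] [30.9 31.7]
top B third [344.6 247.4] [37.7 38.3]
top F large fail max() iterable argument is empty
top B large [297.7 249.2] [42.2 43.7]
side F small [358.7 171.4] [ 9.9 15.3]
side B small [312.8 294.4] [27.5 28.4]
side F second [370.8 225.1] [21.7 28.7]
side B second [306.5 260.3] [27.2 30.3]
side F third [377.3 247.4] [28.7 31.1]
side B third [301.7 230.5] [27.  31.7]
side F large [361.6 188.5] [17.2 21.6]
side B large [298.5 205.7] [26.  33.5]
F small tri [610.1 195.9  72.4] top@z [609.6 195.7  74. ] side@z [609.8 193.8  74. ]
B small tri [478.1 -91.5  12.7] top@z [477.8 -89.6  20. ] side@z [476.7 -96.9  20. ]
F second tri [606.   22.8  67.8] top@z [603.   24.3  80. ] side@z [601.9  10.5  80. ]
B second tri [472.4  -7.2  11.8] top@z [472.1  -5.9  20. ] side@z [471.2 -14.3  20. ]
F third tri [599.4 -58.2  90.6] top@z [600.4 -59.2  86. ] side@z [601. -54.  86.]
B third tri [468.   78.3  11.5] top@z [467.7  78.9  20. ] side@z [466.9  69.8  20. ]
B large tri [465.8 160.7  11.3] top@z [465.6 160.5  20. ] side@z [464.6 150.8  20. ]
```

View pics/fit_top.png

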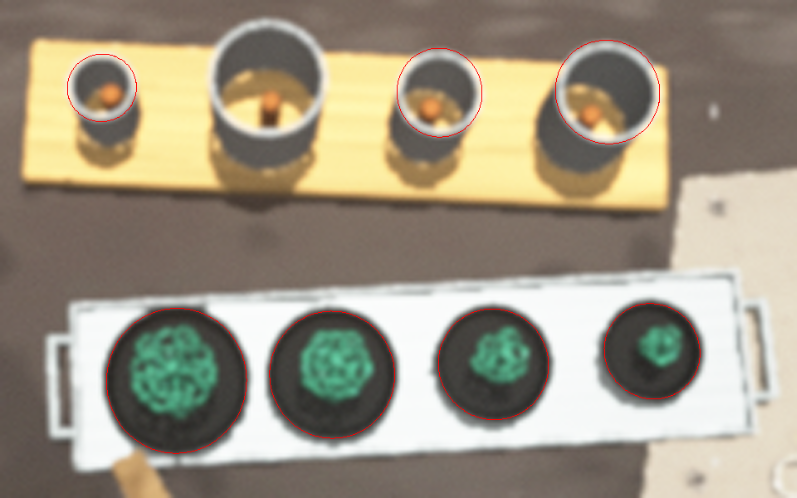

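View pics/fit_side.png

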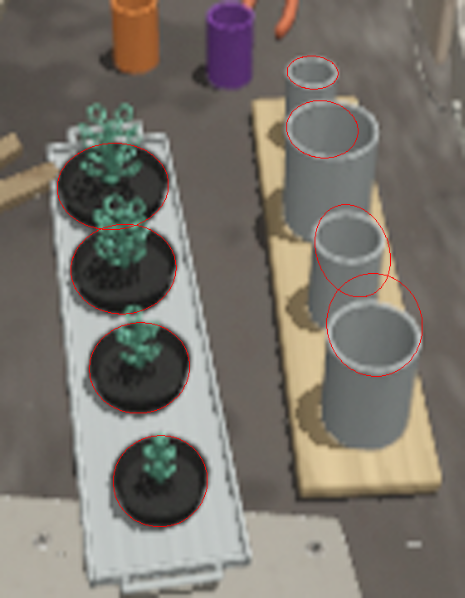

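Run:
```python
from vis import *
T,S=Cam("top"),Cam("side")
ft=dict(small=(275.4,161),second=(376.9,162.6),third=(427.5,162.4),large=(325.4,158.4))
fs=dict(small=(312,72),large=(332,135),second=(348.5,238),third=(374,337.5)); z=dict(small=74,second=80,third=86,large=92)
for n in ft:
    s=(np.array(fs[n])+.5)/3.32-.5+(265,150); X=tri(T,ft[n],S,s); print(n,X.round(1),T.plane(ft[n],z[n])[:2].round(1),S.plane(s,z[n])[:2].round(1))
# rack board corners in top crop overlay
for uv in((33,39),(668,67),(23,178),(666,208)):
    p=(np.array(uv)+.5)/3.32-.5+(245,135); print(T.plane(p,16).round(1))
# wall foot
print(T.plane((325,103),0).round(), T.plane((298,250),20))
```

```text
small [609.9 195.5  72.8] [609.5 195.4] [609.7 194. ]
second [603.   24.   77.3] [602.6  24.4] [601.6  21.1]
third [600.7 -60.1  82.4] [600.1 -59.2] [599.  -63.4]
large [608.7 110.8  85.8] [607.4 111. ] [606.  103.1]
[655.4 238.7  16. ]
[ 634.7 -110.2   16. ]
[576.6 242.9  16. ]
[ 555.5 -103.6   16. ]
[746. 108.   0.] [464.18412932 159.89140435  20.        ]
```

The top-view rims fit well and the two-view heights agree with the stated ones (73, 77, 82 and 86 mm against 74, 80, 86 and 92). I'll move above flask_smallest with yaw 90, so the fingers close along x.

```bash
python3 -m handwheel '{"series": [[[-4.7,-1.7,0,0,0,0.115,1],[-9.5,-3.4,0,0,0,0.23,1],[-14.2,-5.1,0,0,0,0.345,1],[-19,-6.8,0,0,0,0.46,1],[-23.7,-8.5,0,0,0,0.575,1],[-28.5,-10.2,1.5,0,0,0.69,1],[-33.2,-11.9,3,0,0,0.805,1],[-38,-13.6,4.5,0,0,0.92,1],[-42.7,-15.3,6.5,0,0,1.035,1],[-47.45,-17.02,8,0,0,1.145,1],[-47.45,-17.02,9,0,0,1.145,1],[-47.45,-17.02,9.1,0,0,1.145,1]]]}' 40
```

```text
time: 1.8
tool_pos: [608.7, 195.3, 138.9]
tcp_rot: [-179.9, 0.0, 90.0]
ft_force: [-0.8, -0.1, 0.3]
finger_gap: 85.4
grip_force: 0.0
```

```bash
python3 -m handwheel '{"series": [[[0,0.1,2.5,0,0,0,1],[0,0.1,5,0,0,0,1],[0,0.1,7.5,0,0,0,1],[0,0.1,9.5,0,0,0,1],[0,0.1,9.5,0,0,0,1],[0,0.1,9.5,0,0,0,0.3],[0,0.1,9.5,0,0,0,0.3],[0,0.1,9.5,0,0,0,0],[0,0.1,9.5,0,0,0,0],[0,0.1,9.5,0,0,0,0],[0,0.1,9.5,0,0,0,0],[0,0.1,9.5,0,0,0,0]]]}' 40
```

```text
time: 3.3
tool_pos: [611.5, 195.7, 46.7]
tcp_rot: [179.9, -0.0, 90.0]
ft_force: [-1.5, -0.3, 6.0]
finger_gap: 35.3
grip_force: 39.7
```

```bash
python3 -m handwheel '{"series": [[[0,0,-1,0,0,0,0],[0,0,-2.5,0,0,0,0],[0,0,-4,0,0,0,0],[0,0,-6,0,0,0,0],[0,0,-8,0,0,0,0],[0,0,-9.5,0,0,0,0],[0,-3,-9.5,0,0,0,0],[0,-6.5,-9.5,0,0,0,0],[0,-10,-9.5,0,0,0,0],[0,-13.2,-9.5,0,0,0,0],[0,-13.2,-9.5,0,0,0,0],[0,-13.2,-9.5,0,0,0,0]]]}'
python3 - <<'E'
from vis import *
for n in("side","top"): cv2.imwrite(f"pics/{n}1.png",Cam(n).img[:,:,::-1])
a=cv2.imread("pics/side1.png")[110:330,220:440]; b=cv2.imread("pics/top1.png")[100:300,230:500]
cv2.imwrite("pics/c1.png",np.hstack([cv2.resize(a,(400,400)),cv2.resize(b,(400,400*200//270)+()) if 0 else cv2.resize(b,(400,400))]))
E
```

```text
time: 4.8
tool_pos: [479.4, 195.6, 141.1]
tcp_rot: [179.9, -0.0, 90.0]
ft_force: [-0.0, -0.7, -0.8]
finger_gap: 35.3
grip_force: 40.2
```

View pics/c1.png

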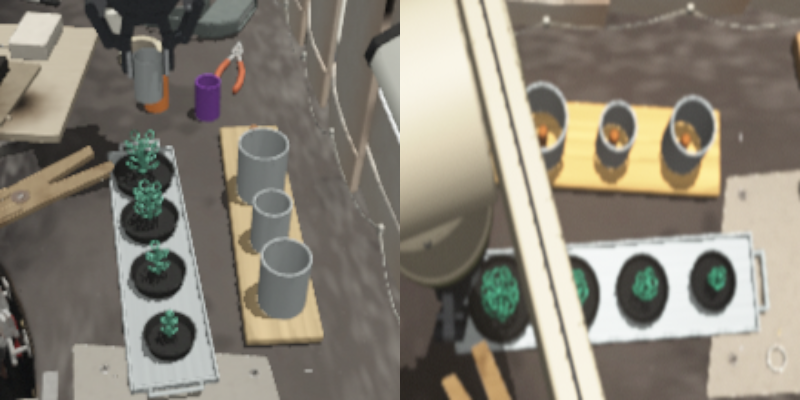

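The flask is held upright and clear. I'll take it over base_smallest and lower it.

```bash
python3 -m handwheel '{"series": [[[-3,-0.16,0,0,0,0,0],[-7,-0.16,0,0,0,0,0],[-12,-0.16,0,0,0,0,0],[-17,-0.16,0,0,0,0,0],[-22,-0.16,0,0,0,0,0],[-26,-0.16,0,0,0,0,0],[-28.5,-0.16,0,0,0,0,0],[-28.5,-0.16,0,0,0,0,0],[-28.5,-0.16,1.5,0,0,0,0],[-28.5,-0.16,3,0,0,0,0],[-28.5,-0.16,4,0,0,0,0],[-28.5,-0.16,4,0,0,0,0]]]}'
python3 - <<'E'
from vis import *
for n in("side","top"): cv2.imwrite(f"pics/{n}2.png",Cam(n).img[:,:,::-1])
a=cv2.imread("pics/side2.png")[220:340,260:380]; b=cv2.imread("pics/top2.png")[190:290,390:490]
cv2.imwrite("pics/c2.png",np.hstack([cv2.resize(a,(400,400)),cv2.resize(b,(400,400))]))
E
```

```text
time: 6.4
tool_pos: [476.0, -88.7, 98.7]
tcp_rot: [-179.8, -0.0, 90.0]
ft_force: [0.1, 0.2, -0.7]
finger_gap: 35.4
grip_force: 40.2
```

View pics/c2.png

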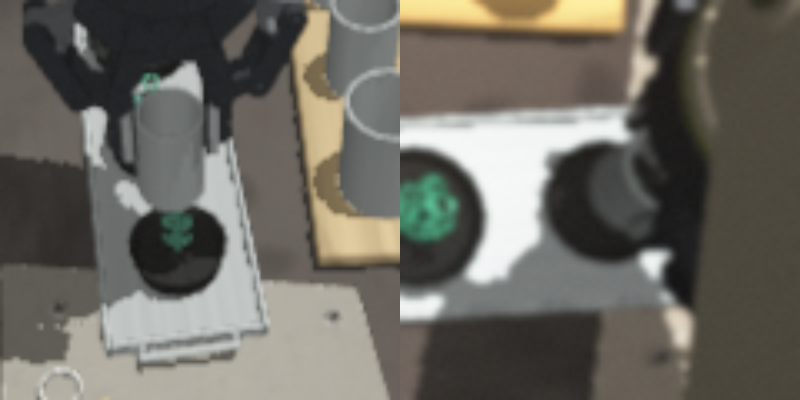

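Run:
```python
from vis import *
S=Cam("side")
for X in((476,-88.7,68),(476,-88.7,126),(477.8,-89.6,20),(477.8,-89.6,55)): print(X,((S.proj(X)-(260,220))/.3).round(1))
# tube centreline: bottom ellipse centre / top ellipse centre by eye
for uv,z in(((170.5,190),68),((170,112),126),((178,248),20)): print(S.plane(np.array(uv)*.3+(260,220),z).round(1))
```

```text
(476, -88.7, 68) [171. 182.]
(476, -88.7, 126) [167.8 109.7]
(477.8, -89.6, 20) [176.8 237.1]
(477.8, -89.6, 55) [175.2 198.2]
[475.3 -94.   68. ]
[477.  -90.3 126. ]
[477.8 -96.9  20. ]
```

```bash
python3 -m handwheel '{"series": [[[-0.2,0.15,0,0,0,0,0],[-0.2,0.15,1.2,0,0,0,0],[-0.2,0.15,2.4,0,0,0,0],[-0.2,0.15,3.6,0,0,0,0],[-0.2,0.15,4.5,0,0,0,0],[-0.2,0.15,5.2,0,0,0,0],[-0.2,0.15,5.6,0,0,0,0],[-0.2,0.15,5.8,0,0,0,0],[-0.2,0.15,5.8,0,0,0,0]]]}'
```

```text
time: 7.68
tool_pos: [478.7, -91.6, 42.4]
tcp_rot: [180.0, 0.0, 90.0]
ft_force: [0.2, -0.0, -1.5]
finger_gap: 35.6
grip_force: 40.2
```

```bash
python3 -m handwheel '{"series": [[[0,0,0.15,0,0,0,0],[0,0,0.3,0,0,0,0],[0,0,0.3,0,0,0,0]]]}'
```

```text
time: 8.05
tool_pos: [478.8, -91.6, 39.7]
tcp_rot: [180.0, 0.0, 90.0]
ft_force: [-1.2, -0.1, 3.9]
finger_gap: 35.4
grip_force: 40.5
```

Contact came at TCP z 39.7, which is exactly the seat height predicted. I'll release, retreat and go above flask_largest.

```bash
python3 -m handwheel '{"series": [[[0,0,0,0,0,0,0.7],[0,0,0,0,0,0,1],[0,0,0,0,0,0,1],[0,0,0,0,0,0,1],[0,0,-2,0,0,0,1],[0,0,-4,0,0,0,1],[0,0,-7,0,0,0,1],[0,0,-10.5,0,0,0,1],[4,3,-10.5,0,0,0,1],[8,6,-10.5,0,0,0,1],[12,9,-10.5,0,0,0,1],[16,11.5,-10.5,0,0,0,1]]]}'; python3 -m handwheel '{"series": [[[3.5,1.4,0,0,0,0,1],[4.25,1.4,0,0,0,0,1],[4.25,1.4,0,0,0,0,1],[4.25,1.4,0,0,0,0,1]]]}'
```

```text
time: 9.55
tool_pos: [594.5, 69.8, 144.3]
tcp_rot: [180.0, 0.0, 90.0]
ft_force: [-0.0, -0.2, 0.6]
finger_gap: 85.3
grip_force: 0.0
time: 10.05
tool_pos: [607.2, 109.8, 144.2]
tcp_rot: [-180.0, 0.0, 89.9]
ft_force: [-0.2, -0.0, 0.1]
finger_gap: 85.3
grip_force: 0.0
```

```bash
python3 -m handwheel '{"series": [[[0.1,0,2.5,0,0,0,1],[0.1,0,5,0,0,0,1],[0.1,0,7,0,0,0,1],[0.1,0,8.2,0,0,0,1],[0.1,0,8.2,0,0,0,1],[0.1,0,8.2,0,0,0,0.5],[0.1,0,8.2,0,0,0,0.5],[0.1,0,8.2,0,0,0,0],[0.1,0,8.2,0,0,0,0],[0.1,0,8.2,0,0,0,0],[0.1,0,8.2,0,0,0,0]]]}'; python3 -m handwheel '{"series": [[[0,0,-1,0,0,0,0],[0,0,-2.5,0,0,0,0],[0,0,-4,0,0,0,0],[0,0,-6,0,0,0,0],[0,0,-8,0,0,0,0],[0,0,-8.5,0,0,0,0],[0,0,-8.5,0,0,0,0]]]}'
```

```text
time: 11.42
tool_pos: [608.6, 112.1, 63.8]
tcp_rot: [179.9, -0.0, 90.0]
ft_force: [-0.9, 0.0, 6.6]
finger_gap: 57.5
grip_force: 43.6
time: 12.3
tool_pos: [607.8, 112.0, 147.8]
tcp_rot: [179.9, -0.0, 90.0]
ft_force: [0.5, -0.0, -1.5]
finger_gap: 57.8
grip_force: 43.6
```

```bash
python3 -m handwheel '{"series": [[[0.5,-2,0,0,0,0,0],[2,-6,0,0,0,0,0],[4,-10,0,0,0,0,0],[4.75,-13,0,0,0,0,0],[4.75,-14.25,0,0,0,0,0],[4.75,-14.25,0,0,0,0,0],[4.75,-14.25,0.8,0,0,0,0],[4.75,-14.25,1.6,0,0,0,0],[4.75,-14.25,1.6,0,0,0,0]]]}'
python3 - <<'E'
from vis import *
for n in("side","top"): cv2.imwrite(f"pics/{n}3.png",Cam(n).img[:,:,::-1])
a=cv2.imread("pics/side3.png")[110:330,230:410]; b=cv2.imread("pics/top3.png")[190:290,260:480]
cv2.imwrite("pics/c3.png",np.hstack([cv2.resize(a,(400,489)),cv2.resize(b,(400,182)) if 0 else cv2.copyMakeBorder(cv2.resize(b,(400,182)),0,307,0,0,cv2.BORDER_CONSTANT)]))
S=Cam("side"); print(((S.proj((465.3,159.5,84))-(230,110))*400/180).round(1))
E
```

```text
time: 13.42
tool_pos: [464.6, 159.0, 129.8]
tcp_rot: [-179.9, 0.0, 90.0]
ft_force: [0.8, 0.3, -2.0]
finger_gap: 57.6
grip_force: 43.9
[149.2 159. ]
```

View pics/c3.png

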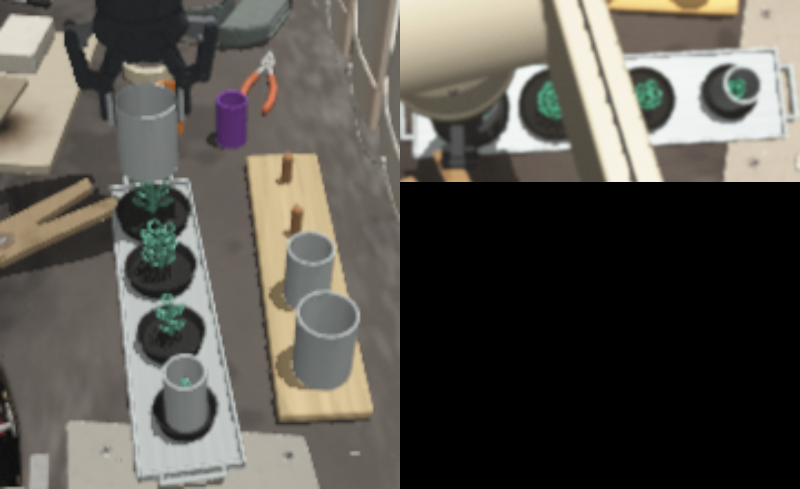

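flask_smallest stands in its base, and flask_largest hangs upright over its own. I'll lower it.

```bash
python3 -m handwheel '{"series": [[[0,0.07,1.2,0,0,0,0],[0,0.07,2.4,0,0,0,0],[0,0.07,3.6,0,0,0,0],[0,0.07,4.8,0,0,0,0],[0,0.07,5.8,0,0,0,0],[0,0.07,6.5,0,0,0,0],[0,0.07,6.9,0,0,0,0],[0,0.07,7.1,0,0,0,0],[0,0.07,7.1,0,0,0,0]]]}'; python3 -m handwheel '{"series": [[[0,0,0.15,0,0,0,0],[0,0,0.25,0,0,0,0],[0,0,0.25,0,0,0,0]]]}'
```

```text
time: 14.7
tool_pos: [465.9, 159.5, 60.5]
tcp_rot: [180.0, -0.0, 90.0]
ft_force: [-1.3, -0.2, -1.2]
finger_gap: 57.6
grip_force: 43.9
time: 15.08
tool_pos: [465.7, 159.4, 57.7]
tcp_rot: [-180.0, 0.0, 90.0]
ft_force: [-0.2, 0.7, -1.0]
finger_gap: 57.8
grip_force: 43.9
```

```bash
python3 -m handwheel '{"series": [[[0,0,0.1,0,0,0,0],[0,0,0.15,0,0,0,0],[0,0,0.15,0,0,0,0]]]}'
```

```text
time: 15.45
tool_pos: [465.9, 159.5, 56.9]
tcp_rot: [180.0, -0.0, 90.0]
ft_force: [-3.2, -1.3, 5.1]
finger_gap: 57.5
grip_force: 44.6
```

```bash
python3 -m handwheel '{"series": [[[0,0,0,0,0,0,0.8],[0,0,0,0,0,0,1],[0,0,0,0,0,0,1],[0,0,0,0,0,0,1],[0,0,-2,0,0,0,1],[0,0,-4,0,0,0,1],[0,0,-7,0,0,0,1],[0,0,-9,0,0,0,1],[-3,3,-9,0,0,0,1],[-7,7,-9,0,0,0,1],[-10,10,-9,0,0,0,1],[-12.5,12.7,-9,0,0,0,1]]]}'; python3 -m handwheel '{"series": [[[-1,1,0,0,0,0,1],[-1,1,0,0,0,0,1],[-1,1,0,0,0,0,1]]]}'
```

```text
time: 16.95
tool_pos: [593.8, 33.0, 146.2]
tcp_rot: [180.0, 0.0, 90.0]
ft_force: [-0.8, 0.1, 0.4]
finger_gap: 85.5
grip_force: 0.0
time: 17.32
tool_pos: [601.9, 25.4, 146.1]
tcp_rot: [-180.0, -0.0, 90.0]
ft_force: [-0.5, 0.1, -1.1]
finger_gap: 85.6
grip_force: 0.0
```

```bash
python3 -m handwheel '{"series": [[[-0.1,0.08,2.5,0,0,0,1],[-0.1,0.08,5,0,0,0,1],[-0.1,0.08,8,0,0,0,1],[-0.1,0.08,9.7,0,0,0,1],[-0.1,0.08,9.7,0,0,0,1],[-0.1,0.08,9.7,0,0,0,0.4],[-0.1,0.08,9.7,0,0,0,0.4],[-0.1,0.08,9.7,0,0,0,0],[-0.1,0.08,9.7,0,0,0,0],[-0.1,0.08,9.7,0,0,0,0],[-0.1,0.08,9.7,0,0,0,0]]]}'; python3 -m handwheel '{"series": [[[0,0,-1,0,0,0,0],[0,0,-2.5,0,0,0,0],[0,0,-4,0,0,0,0],[0,0,-6,0,0,0,0],[0,0,-8,0,0,0,0],[0,0,-9,0,0,0,0],[0,0,-9,0,0,0,0]]]}'
```

```text
time: 18.7
tool_pos: [604.6, 23.4, 51.0]
tcp_rot: [179.9, 0.0, 90.0]
ft_force: [-2.9, 0.8, 6.6]
finger_gap: 42.8
grip_force: 40.6
time: 19.58
tool_pos: [604.3, 23.5, 140.7]
tcp_rot: [179.9, 0.0, 90.0]
ft_force: [-0.4, 0.5, -1.2]
finger_gap: 43.3
grip_force: 40.9
```

```bash
python3 -m handwheel '{"series": [[[-0.5,-2,0,0,0,0,0],[-2,-6,0,0,0,0,0],[-3.05,-10,0,0,0,0,0],[-3.05,-13.2,0,0,0,0,0],[-3.05,-13.2,0,0,0,0,0],[-3.05,-13.2,0,0,0,0,0],[-3.05,-13.2,1.2,0,0,0,0],[-3.05,-13.2,2.4,0,0,0,0],[-3.05,-13.2,2.4,0,0,0,0]]]}'
```

```text
time: 20.7
tool_pos: [470.3, -6.8, 113.2]
tcp_rot: [-179.8, -0.0, 90.0]
ft_force: [-0.4, -0.6, -2.1]
finger_gap: 43.1
grip_force: 41.4
```

```bash
python3 -m handwheel '{"series": [[[0,0.1,1.2,0,0,0,0],[0,0.1,2.4,0,0,0,0],[0,0.1,3.6,0,0,0,0],[0,0.1,4.8,0,0,0,0],[0,0.1,5.7,0,0,0,0],[0,0.1,6.2,0,0,0,0],[0,0.1,6.6,0,0,0,0],[0,0.1,6.8,0,0,0,0],[0,0.1,6.8,0,0,0,0]]]}'
```

```text
time: 21.82
tool_pos: [472.7, -7.1, 47.4]
tcp_rot: [180.0, 0.0, 90.0]
ft_force: [0.3, 0.2, -2.0]
finger_gap: 43.0
grip_force: 41.4
```

```bash
python3 -m handwheel '{"series": [[[0,0,0.12,0,0,0,0],[0,0,0.22,0,0,0,0],[0,0,0.22,0,0,0,0]]]}'
```

```text
time: 22.2
tool_pos: [472.5, -7.1, 45.1]
tcp_rot: [-180.0, 0.0, 90.0]
ft_force: [0.5, 0.4, -2.6]
finger_gap: 42.8
grip_force: 41.4
```

```bash
python3 -m handwheel '{"series": [[[0,0,0.1,0,0,0,0],[0,0,0.15,0,0,0,0],[0,0,0.15,0,0,0,0]]]}'
```

```text
time: 22.58
tool_pos: [472.7, -7.1, 44.0]
tcp_rot: [180.0, 0.0, 90.0]
ft_force: [-3.2, -0.7, 4.8]
finger_gap: 43.1
grip_force: 41.9
```

Seated. I'll release and go on to flask_third.

```bash
python3 -m handwheel '{"series": [[[0,0,0,0,0,0,0.8],[0,0,0,0,0,0,1],[0,0,0,0,0,0,1],[0,0,0,0,0,0,1],[0,0,-2,0,0,0,1],[0,0,-4,0,0,0,1],[0,0,-7,0,0,0,1],[0,0,-10,0,0,0,1],[-1.5,4,-10,0,0,0,1],[-3,8,-10,0,0,0,1],[-5.2,12,-10,0,0,0,1],[-5.2,12.7,-10,0,0,0,1]]]}'; python3 -m handwheel '{"series": [[[0,0,0,0,0,0,1],[0,0,0,0,0,0,1]]]}'
```

```text
time: 24.08
tool_pos: [601.0, -60.5, 142.8]
tcp_rot: [-180.0, 0.0, 89.9]
ft_force: [-0.8, 0.6, -0.2]
finger_gap: 85.6
grip_force: 0.0
time: 24.32
tool_pos: [598.7, -58.5, 143.5]
tcp_rot: [-180.0, -0.0, 90.0]
ft_force: [0.7, -0.2, -0.8]
finger_gap: 85.4
grip_force: 0.0
```

Flask_third's top is at 86, so I want the TCP at about 55 (tz 8.8).

```bash
python3 -m handwheel '{"series": [[[-0.05,0.1,2.5,0,0,0,1],[-0.05,0.1,5,0,0,0,1],[-0.05,0.1,7.5,0,0,0,1],[-0.05,0.1,8.8,0,0,0,1],[-0.05,0.1,8.8,0,0,0,1],[-0.05,0.1,8.8,0,0,0,0.5],[-0.05,0.1,8.8,0,0,0,0.5],[-0.05,0.1,8.8,0,0,0,0],[-0.05,0.1,8.8,0,0,0,0],[-0.05,0.1,8.8,0,0,0,0],[-0.05,0.1,8.8,0,0,0,0]]]}'; python3 -m handwheel '{"series": [[[0,0,-1,0,0,0,0],[0,0,-2.5,0,0,0,0],[0,0,-4,0,0,0,0],[0,0,-6,0,0,0,0],[0,0,-8,0,0,0,0],[0,0,-9,0,0,0,0],[0,0,-9,0,0,0,0]]]}'
```

```text
time: 25.7
tool_pos: [601.6, -59.7, 57.4]
tcp_rot: [179.9, 0.0, 90.0]
ft_force: [-2.3, 0.1, 6.2]
finger_gap: 51.4
grip_force: 41.8
time: 26.58
tool_pos: [601.3, -59.7, 146.9]
tcp_rot: [179.9, 0.0, 90.0]
ft_force: [0.2, 0.2, -1.6]
finger_gap: 51.1
grip_force: 42.0
```

```bash
python3 -m handwheel '{"series": [[[2,-2,0,0,0,0,0],[6,-6,0,0,0,0,0],[10,-10,0,0,0,0,0],[13,-12.6,0,0,0,0,0],[13.75,-13.35,0,0,0,0,0],[13.75,-13.35,0,0,0,0,0],[13.75,-13.35,1.2,0,0,0,0],[13.75,-13.35,2.4,0,0,0,0],[13.75,-13.35,2.4,0,0,0,0],[13.75,-13.35,2.4,0,0,0,0]]]}'
python3 - <<'E'
from vis import *
a=Cam("side").img[130:310,250:410,::-1]; cv2.imwrite("pics/c4.png",cv2.resize(a,(480,540)))
E
```

```text
time: 27.82
tool_pos: [467.1, 77.6, 121.3]
tcp_rot: [-180.0, 0.0, 90.0]
ft_force: [0.6, -0.1, -2.0]
finger_gap: 51.0
grip_force: 42.4
```

View pics/c4.png

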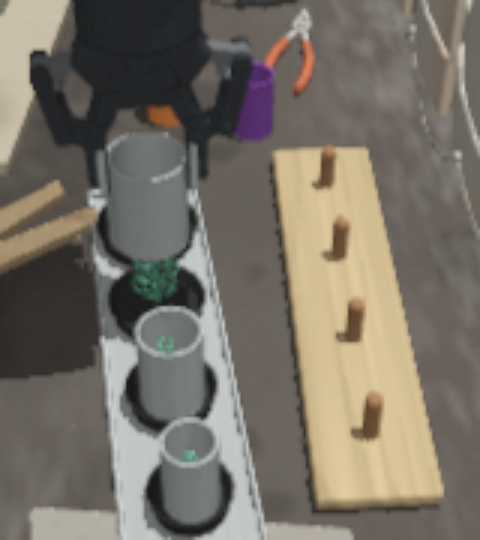

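The second and smallest flasks stand in their collars, and the third hangs over its tree at crop (155,280). I'll lower it.

```bash
python3 -m handwheel '{"series": [[[0,0.05,1.2,0,0,0,0],[0,0.05,2.4,0,0,0,0],[0,0.05,3.6,0,0,0,0],[0,0.05,4.8,0,0,0,0],[0,0.05,5.8,0,0,0,0],[0,0.05,6.4,0,0,0,0],[0,0.05,6.8,0,0,0,0],[0,0.05,7,0,0,0,0],[0,0.05,7,0,0,0,0]]]}'
```

```text
time: 29.0
tool_pos: [467.7, 77.9, 51.7]
tcp_rot: [180.0, -0.0, 90.0]
ft_force: [-0.3, -0.3, -1.7]
finger_gap: 51.0
grip_force: 42.4
```

```bash
python3 -m handwheel '{"series": [[[0,0,0.1,0,0,0,0],[0,0,0.2,0,0,0,0],[0,0,0.2,0,0,0,0]]]}'
```

```text
time: 29.38
tool_pos: [467.9, 78.0, 50.4]
tcp_rot: [180.0, -0.0, 90.0]
ft_force: [-2.9, -1.0, 4.9]
finger_gap: 51.1
grip_force: 43.0
```

Seated. I'll release and back away to the robot's left, so the cameras see everything.

```bash
python3 -m handwheel '{"series": [[[0,0,0,0,0,0,0.8],[0,0,0,0,0,0,1],[0,0,0,0,0,0,1],[0,0,0,0,0,0,1],[0,0,-2,0,0,0,1],[0,0,-4,0,0,0,1],[0,0,-7,0,0,0,1],[0,0,-11,0,0,0,1],[4,0,-14,0,0,0,1],[9,0,-17,0,0,0,1],[14,-1,-18,0,0,0,1],[19,-2,-18,0,0,0,1]]]}'; python3 -m handwheel '{"series": [[[5,-2,0,0,0,0,1],[10,-4,0,0,0,0,1],[15,-6,0,0,0,0,1],[20,-8,0,0,0,0,1],[25,-10,0,0,0,0,1],[28,-12,0,0,0,0,1],[28,-12,0,0,0,0,1],[28,-12,0,0,0,0,1]]]}'
python3 - <<'E'
from vis import *
a=Cam("side").img[160:320,255:355,::-1]; b=Cam("top").img[190:290,250:490,::-1]
b=cv2.resize(b,(540,225)); a=cv2.resize(a,(250,400))
cv2.imwrite("pics/c5.png",np.hstack([a,cv2.copyMakeBorder(b,0,175,0,0,cv2.BORDER_CONSTANT)]))
E
```

```text
time: 30.88
tool_pos: [447.9, 269.8, 231.2]
tcp_rot: [179.8, -0.1, 90.0]
ft_force: [0.2, 0.3, -0.4]
finger_gap: 85.4
grip_force: 0.0
time: 31.88
tool_pos: [327.7, 547.5, 229.2]
tcp_rot: [-180.0, 0.0, 90.0]
ft_force: [-0.1, -0.1, 0.3]
finger_gap: 85.3
grip_force: 0.0
```

View pics/c5.png

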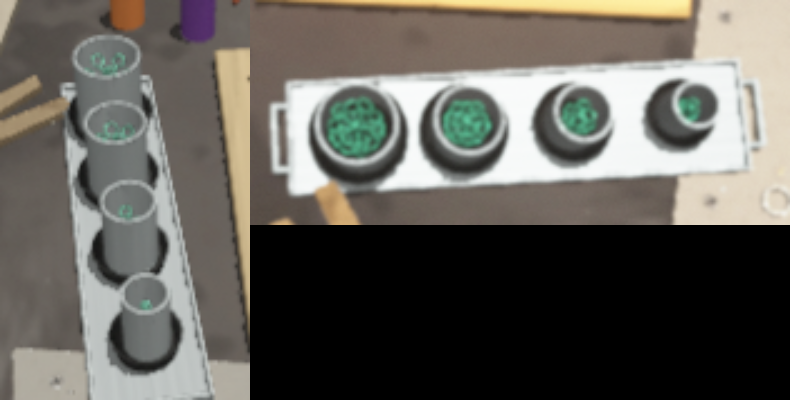

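All four flasks stand upright inside their collars: top crop (357,126), (465,122), (582,112) and (694,105). Each seated at the height predicted, and the arm is clear, so I'm handing in.

```bash
python3 -c "
from bench import r
print(r.hand_in())"
```

```text
the job is handed in; nothing more can be done
None
```

All four flasks are seated upright over the trees in their own-size bases, and the job was handed in at about 32 s of the 83 s allowed; the hand-in call returned no verdict.

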